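# Open the snap dish's end of the sliding-door case

## Task

The snaps are needed next. See which end of the low three-door parts case holds the round blue dish of snaps, take that end's door by its black pull bar and slide it all the way behind the locked middle door until it stops, then let go. Leave the door at the other end where it is.

Things in the scene. Friction and masses are not known exactly. Their poses are not given: they have to be found in the camera images.
- parts_case: Low wooden case fixed to the table, 130 (x) x 360 (y) x 120 mm high; origin at the centre of its underside; -x is its front, facing the robot, +y its left end. Clear roof, three compartments along y, three clear framed doors on a double track. The middle door (125 mm, front track, round lock) never moves. Each end door (124 mm, rear track) slides inward behind it and stays where left.
- pull_left (a point): Grip point on the left end door's upright black pull bar: round, 12 mm thick, from 60 to 118 mm above the table, on two thin stand-offs, 30 mm clear in front of the case; the point is on its axis, 95 mm up and 95 mm in front of the case's origin. Axes as the case's. Its y in the case's frame: +0.155 m shut (starts up to 15 mm open), +0.070 m at the stop, fully open. Friction 1.5 N.
- pull_right (a point): The same point on the right end door's like pull bar. Its y in the case's frame: -0.155 m when the door is shut (it starts up to 15 mm open), -0.070 m at the stop, fully open.
- snap_dish: Round blue dish of metal snaps, 74 mm across and 18 mm high, standing in the left or the right compartment (inner floor 40 mm above the table), about 115 mm from the case's middle; origin at the centre of its underside. A round white-lidded wax tin stands at the other end, a spool of brown thread in the middle.

How it is judged:
At the end, for the whole second after the job is handed in: The end door in front of the blue dish stands within 10 mm of its fully open stop behind the middle door, the blue dish is still in that compartment, and the door at the other end is within 12 mm of where it started (((y of snap_dish in the frame of parts_case above 0.06 m and y of pull_left in the frame of parts_case below 0.08 m and distance of pull_right from where it was at the start of the episode below 0.012 m) or (y of snap_dish in the frame of parts_case below -0.06 m and y of pull_right in the frame of parts_case above -0.08 m and distance of pull_left from where it was at the start of the episode below 0.012 m))); the robot touches nothing.
It fails at once if the door at the end without the blue dish is slid by more than 20 mm ((y of snap_dish in the frame of parts_case above 0.06 m and distance of pull_right from where it was at the start of the episode above 0.02 m) or (y of snap_dish in the frame of parts_case below -0.06 m and distance of pull_left from where it was at the start of the episode above 0.02 m)).
It also fails if it takes over 32 s, if anything falls off the work surface, if the arm or the gripper's body presses on something with over 40 N, if the wrist force passes 120 N, or if a joint passes its speed limit or range.

## Robot

A 7-joint arm with a two-finger parallel gripper is mounted at the origin on a cart in front of the work surface, level with it; the furniture and walls round the work are solid. World frame = base frame: x ahead of the robot, y to its left, z up, the work surface at z = 0. Lengths are in m, angles in rad, forces in N, time in s.
With the tool pointing down it reaches from about 0.4 to 0.85 m from the base axis. Payload 10.4 kg.
Tool frame: the origin (TCP) lies midway between the tips of the shut fingers; the grasp point (between the pads) lies 19 mm behind it; z points along the fingers, y is the line along which they close (so a half turn about z gives the same grasp; the last joint's range is limited). The gripper opens to 87 mm and grips with 3 to 60 N. Pads are 19 mm wide; open, the fingers measure 117 mm over their backs; the gripper's body (75 mm by 190 mm) begins 51 mm behind the grasp point.
Start: joints at [-1.242, 0.332, -0.065, 1.46, 0.022, 1.35, -0.088], TCP at [0.215, 0.587, 0.223] pointing down, gripper open.
Joint ranges: [-2.6, 2.6], [-0.5, 2.12], [-1.47, 1.34], [0.16, 2.42], [-1.27, 4.41], [0.06, 2.06], [-2.6, 2.6]. Speed limits (rad/s): [2.22, 2.22, 2.79, 2.79, 3.14, 3.14, 3.14].

## Interface

Orientations are given as a unit quaternion [x, y, z, w].
In Python, from bench import r gives the robot as it stands.
- The arm moves only by the tool apply_moves, never from a script. Its argument "steps" is a list of rows, each a list of 7 numbers: the turn, a rotation vector about the tool's x, y, z in rad, then the shift along the tool's x, y, z in mm, then the opening, from -1 (shut) to 1 (fully open). In form: [[ax, ay, az, x, y, z, claw], ...]. A call has 1 to 20 rows; each row is the pose to reach, as a shift and turn from the pose commanded when the call began, along the tool's axes at that moment; what a row does not reach only later rows make up. A row lasts 1/12 s, in which the tool goes at most 41.7 mm and 7.16 degrees, less where a joint would pass 70% of its speed; a pose out of reach is approached as far as the arm can. A call with a gripper value outside its range is refused whole. The fingers move at their own pace and stop on an object; "force" is the grip in N (left out, the last holds). Time passes only in rows, so rows that repeat a pose let the fingers close. It gives the time, the measured TCP pose, the force, the opening and the grip force at its end, in the units of the state.
- r.read_state(): the state, without advancing time (a new reading comes with each control period).
- r.camera(name): name is "scene" or "side" or "wrist"; returns a dict with "pixels" (480x640x3 uint8, red, green, blue), "z_map" (480x640 float32, m along the optical axis (not along the pixel's ray), 0 where there is no reading), "fovy" (degrees; the focal length in pixels is half the picture's height over the tangent of half this angle, whatever the lens; pixels are square), "cx", "cy" (the principal point, pixels), "position" and "orientation" of the camera in the world. Camera axes: x right, y down, z forward; pixel columns grow to the right and rows downward; lengths in m; the calibration is good to about 2 mm. A picture is of the moment at which its call begins.
- r.close_job(): hands the job in; it is judged then, once.
The state is a dict: "time": time; "joint_positions": joint angles; "joint_vel": joint speeds; "joint_torque": joint torques, N m; "ee_pos": TCP position; "eef_rot": TCP orientation; "ft_force": force on the tool from outside, world axes, zero at the start; "torque": the same for the moment, N m; "width": finger opening in m; "grip_force": force on a finger pad.
Only numpy, scipy, OpenCV 4.12 (cv2) and the standard library are available. Lean on these libraries where they do the work, as an engineer would, in place of code of your own. Each camera call takes 0.05 s, during which the arm holds its last target. There are 200 camera calls.

## Working session

There is one attempt and no reset: what is moved stays moved. The work goes in short steps, Python scripts to look and compute and a tool call to move; the robot and the scene stay as the last step left them, time stands still between calls to the robot, and variables do not carry over. Pictures are saved under pics/ and viewed, at most 10 in all, crops included, and the job is handed in when it is done.

Besides the shell and the picture viewer there is one more tool, called as a command line: name --pt "numbers of a row" for each row, then --argument value for the rest. apply_moves: Moves the arm, as the interface text tells. Its arguments: {"type":"object","properties":{"steps":{"type":"array","items":{"type":"array","items":{"type":"number"}}},"force":{"type":"number"}},"required":["steps"]}

```bash
mkdir -p pics
cat > h.py <<'E'
import numpy as np, cv2
from bench import r
from scipy.spatial.transform import Rotation as R
def snap(n,f):
    c=r.camera(n); cv2.imwrite('pics/'+f,c['pixels'][:,:,::-1]); np.savez('/tmp/'+f+'.npz',**c); return c
def rot(c):
    o=np.array(c['orientation']); return R.from_quat(o).as_matrix() if o.size==4 else o
def cloud(c):
    f=240/np.tan(np.radians(c['fovy'])/2); v,u=np.mgrid[:480,:640]; z=c['z_map']
    p=np.stack([(u-c['cx'])/f*z,(v-c['cy'])/f*z,z],-1); return p@rot(c).T+np.array(c['position'])
E
python3 - <<'E'
from h import *
for n in ['scene','side']:
    c=snap(n,n+'0.png'); print(n,c['position'],c['orientation'],c['fovy'],c['cx'],c['cy'])
print(r.read_state())
E
```

```text
scene [0.00075138 0.41951107 0.54134826] [-0.37656671  0.78843335 -0.44470612  0.19699449] 51.79805361924388 312.4928301120627 242.09816862666966
side [0.97144078 0.28118973 0.73899162] [ 0.42253581  0.84675991 -0.2888746  -0.14495726] 54.22064076284829 319.6344053129265 233.61269499663723
{'time': 0.1, 'joint_positions': array([-1.24162587,  0.33277082, -0.06471743,  1.46084751,  0.02159284,
        1.34990855, -0.0885212 ]), 'joint_vel': array([-1.73896522e-04, -2.00632990e-03,  7.35829722e-05, -2.77002504e-03,
       -4.40549507e-04,  1.53219401e-04,  6.51706876e-04]), 'joint_torque': array([ 1.83370132e-03, -6.24545217e+01,  2.49026238e-02, -3.90718997e+01,
       -6.13476592e-02,  3.65108124e-02,  1.83574900e-05]), 'ee_pos': array([0.21522249, 0.58640667, 0.22186188]), 'eef_rot': array([ 1.74973481e-01,  9.84572952e-01, -6.13451890e-04, -8.65293288e-05]), 'ft_force': array([ 0.18993139, -0.20338254, -0.8017643 ]), 'torque': array([ 0.01945527,  0.02620927, -0.01553241]), 'grip_force': 0.0, 'width': 0.08698451098279264}
```

View pics/scene0.png

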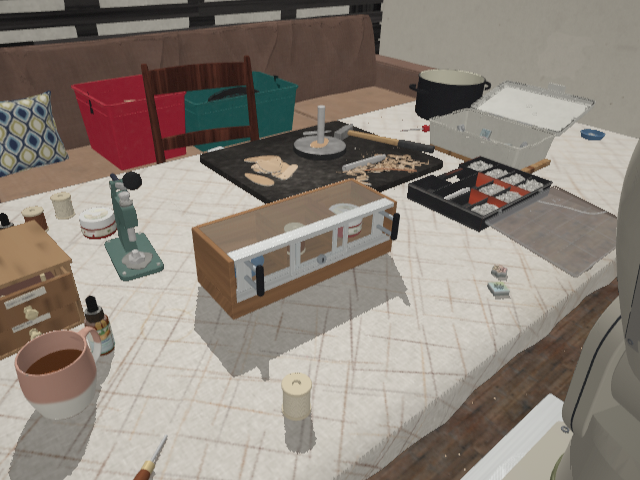

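View pics/side0.png

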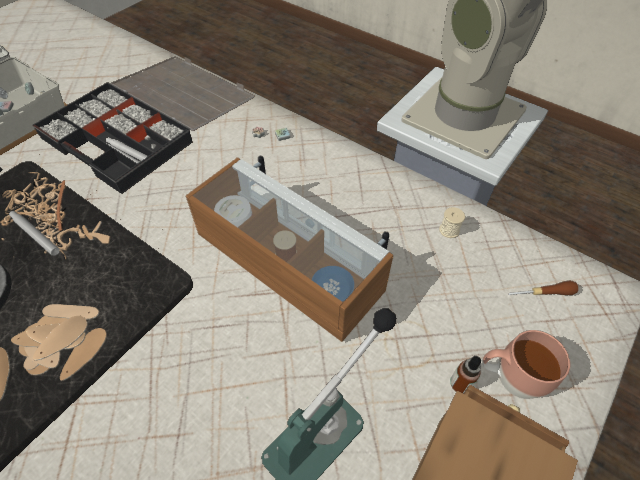

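The dish of snaps is blue and sits at the case's left end: side view about (333,283), and blue behind the left door in the scene view. The left pull bar is at scene (260,280) and side (385,240). The right bar is at scene (395,226) and side (261,164).

Run:
```python
from h import *
P={}
for n in ['scene','side']:
    c=dict(np.load(f'/tmp/{n}0.png.npz')); p=cloud(c); px=c['pixels'].astype(int)
    print(n,'fwd',rot(c)[:,2])
    for nm,(u,v) in dict(scene=dict(L=(260,280),R=(395,226)),side=dict(L=(385,240),R=(261,164)))[n].items():
        w=np.zeros((480,640),bool); w[v-22:v+22,u-10:u+10]=1
        m=w&(px.max(2)<60)&(p[...,2]>.05)&(p[...,2]<.14)
        print(nm,m.sum(),np.median(p[m],0),p[m].min(0),p[m].max(0))
    # roof/wood edge points: top of case
    m=(abs(p[...,2]-.118)<.008)&(p[...,0]<.85)&(p[...,0]>.3)
    k=cv2.connectedComponentsWithStats(m.astype(np.uint8))
    for i in np.argsort(-k[2][1:,4])[:3]+1:
        q=p[k[1]==i][:,:2].astype(np.float32)*1000; print(k[2][i],cv2.minAreaRect(q))
    b=(px[...,2]-px[...,0]>35)&(p[...,2]<.1)&(p[...,2]>.03); print('blue',b.sum(),np.median(p[b],0))
```

```text
scene fwd [ 0.64555709 -0.55287914 -0.52685928]
L 222 [0.51317656 0.08414773 0.09460579] [0.5089486  0.0770038  0.06474485] [0.51995984 0.08863906 0.11810908]
R 155 [ 0.50150359 -0.20614978  0.09220574] [ 0.49504814 -0.23650948  0.06379943] [ 0.53300172 -0.20199213  0.11834965]
[ 192  179  205   89 8024] ((605.2571411132812, -66.0040283203125), (360.7656555175781, 134.78439331054688), 87.28720092773438)
[   0  221   73   86 2367] ((748.3404541015625, 333.4828796386719), (95.31352233886719, 204.9567413330078), 77.07556915283203)
[500  90  91  33 869] ((711.2669067382812, -1096.4522705078125), (107.05533599853516, 278.9144287109375), 85.70882415771484)
blue 58 [0.56193948 0.05716116 0.09410222]
side fwd [-0.48960772 -0.36671559 -0.79107772]
L 71 [0.5218804  0.08386685 0.10890241] [0.51601608 0.07759379 0.07574456] [0.52577111 0.08669206 0.11917927]
R 65 [ 0.50793607 -0.20713508  0.10099633] [ 0.50321751 -0.2140139   0.07846759] [ 0.51260465 -0.20474055  0.11824742]
[  186   157   207   155 13401] ((607.0045776367188, -67.59162902832031), (361.0813903808594, 132.90298461914062), 87.45127868652344)
[ 458  402  120   78 1684] ((707.58349609375, 386.5001220703125), (86.76115417480469, 140.40289306640625), 28.178712844848633)
[ 420  410   72   70 1289] ((755.7191162109375, 332.95147705078125), (101.85923767089844, 63.33759307861328), 4.044382572174072)
blue 0 [nan nan nan]
  return _methods._mean(a, axis=axis, dtype=dtype,
  ret = um.true_divide(
```

apply_moves --pt "0 0 -0.1 -40 -32 0 1" --pt "0 0 -0.2 -80 -64 0 1" --pt "0 0 -0.307 -120 -96 0 1" --pt "0 0 -0.307 -150 -120 0 1" --pt "0 0 -0.307 -180 -145 0 1" --pt "0 0 -0.307 -210 -169 0 1" --pt "0 0 -0.307 -240 -193 0 1" --pt "0 0 -0.307 -270 -217 0 1" --pt "0 0 -0.307 -300 -241 0 1" --pt "0 0 -0.307 -330 -265 0 1" --pt "0 0 -0.307 -360 -289 0 1" --pt "0 0 -0.307 -390 -313 0 1" --pt "0 0 -0.307 -420 -337 0 1" --pt "0 0 -0.307 -445 -357 0 1" --pt "0 0 -0.307 -458 -368 0 1" --pt "0 0 -0.307 -458 -368 0 1" --pt "0 0 -0.307 -458 -368 0 1" --pt "0 0 -0.307 -458 -368 0 1"

```text
time: 1.6
ee_pos: [0.518, 0.0845, 0.2222]
eef_rot: [0.022, 1.0, 0.0, -0.0]
ft_force: [0.2, 0.5, 0.2]
width: 0.0872
grip_force: 0.0
```

Run:
```python
from h import *
c=snap('wrist','w1.png'); s=r.read_state(); print(s['time'],s['ee_pos'],s['joint_positions'],s['ft_force'])
M=R.from_quat(s['eef_rot']).as_matrix(); print(M)
p=cloud(c); m=(c['pixels'].max(2)<60)&(p[...,2]>.1)&(p[...,2]<.125)&(abs(p[...,1]-.083)<.04)&(abs(p[...,0]-.518)<.03)
print(m.sum(), p[m].mean(0) if m.any() else '', (p[m].mean(0)-s['ee_pos'])@M if m.any() else '')
```

```text
1.65 [0.51793094 0.08480821 0.22231796] [-0.57797955  0.10541511  0.35540821  1.74267832 -0.03853184  1.30072608
  1.31375724] [-0.29206885  0.51657736  0.0142974 ]
[[-9.99077232e-01  4.29456788e-02 -5.93545715e-04]
 [ 4.29454517e-02  9.99077342e-01  3.90303112e-04]
 [ 6.09759908e-04  3.64452864e-04 -9.99999748e-01]]
176 [0.51671831 0.0806931  0.11318136] [ 0.00096824 -0.00420316  0.10913569]
```

View pics/w1.png

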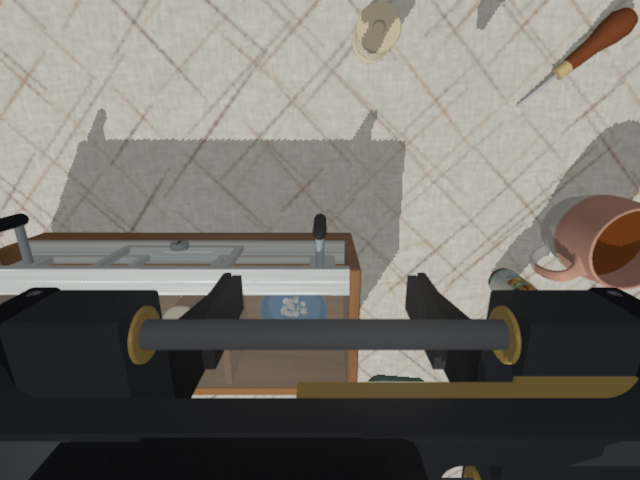

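The wrist view shows the blue dish (293,305) behind the left door, and the pull bar (320,225) lies between the open fingers. I'm descending and gripping.

apply_moves --pt "0 0 0 0 -1 25 1" --pt "0 0 0 0 -3 50 1" --pt "0 0 0 0 -3 75 1" --pt "0 0 0 0 -3 100 1" --pt "0 0 0 0 -3 120 1" --pt "0 0 0 0 -3 135 1" --pt "0 0 0 0 -3 144 1" --pt "0 0 0 0 -3 144 1" --pt "0 0 0 0 -3 144 0.2" --pt "0 0 0 0 -3 144 -0.3" --pt "0 0 0 0 -3 144 -0.8" --pt "0 0 0 0 -3 144 -1" --pt "0 0 0 0 -3 144 -1" --pt "0 0 0 0 -3 144 -1" --pt "0 0 0 0 -3 144 -1" --pt "0 0 0 0 -3 144 -1" --force 15

```text
time: 2.98
ee_pos: [0.5184, 0.0805, 0.0786]
eef_rot: [0.022, 1.0, 0.0, 0.0]
ft_force: [0.1, 1.0, -0.0]
width: 0.0419
grip_force: 0.0
```

apply_moves --pt "0 0 0 0 0 0 -1" --pt "0 0 0 0 0 0 -1" --pt "0 0 0 0 0 0 -1" --pt "0 0 0 0 0 0 -1" --pt "0 0 0 0 0 0 -1" --pt "0 0 0 0 0 0 -1" --pt "0 0 0 0 0 0 -1" --pt "0 0 0 0 0 0 -1" --force 15

```text
time: 3.65
ee_pos: [0.5184, 0.0805, 0.0785]
eef_rot: [0.022, 1.0, 0.0, -0.0]
ft_force: [-1.0, -1.1, 0.1]
width: 0.0117
grip_force: 15.0
```

apply_moves --pt "0 0 0 0 -3 0 -1" --pt "0 0 0 0 -8 0 -1" --pt "0 0 0 0 -14 0 -1" --pt "0 0 0 0 -20 0 -1" --pt "0 0 0 0 -26 0 -1" --pt "0 0 0 0 -32 0 -1" --pt "0 0 0 0 -38 0 -1" --pt "0 0 0 0 -44 0 -1" --pt "0 0 0 0 -50 0 -1" --pt "0 0 0 0 -55 0 -1" --pt "0 0 0 0 -60 0 -1" --pt "0 0 0 0 -63 0 -1" --pt "0 0 0 0 -66 0 -1" --pt "0 0 0 0 -68 0 -1" --pt "0 0 0 0 -68 0 -1"

```text
time: 4.9
ee_pos: [0.5153, 0.0119, 0.0785]
eef_rot: [0.023, 1.0, -0.0, -0.0]
ft_force: [-1.0, -1.8, -1.2]
width: 0.0111
grip_force: 15.0
```

apply_moves --pt "0 0 0 0 -1 0 -1" --pt "0 0 0 0 -2 0 -1" --pt "0 0 0 0 -3 0 -1" --pt "0 0 0 0 -4 0 -1" --pt "0 0 0 0 -5 0 -1" --pt "0 0 0 0 -6 0 -1" --pt "0 0 0 0 -7 0 -1" --pt "0 0 0 0 -7 0 -1"

```text
time: 5.57
ee_pos: [0.515, 0.0062, 0.0785]
eef_rot: [0.022, 1.0, 0.0, 0.0]
ft_force: [-0.8, 3.8, -0.7]
width: 0.0113
grip_force: 15.0
```

apply_moves --pt "0 0 0 0 -1 0 -1" --pt "0 0 0 0 -2 0 -1" --pt "0 0 0 0 -2 0 -1"

```text
time: 5.82
ee_pos: [0.515, 0.0061, 0.0786]
eef_rot: [0.021, 1.0, 0.001, 0.0]
ft_force: [1.2, 10.9, -2.2]
width: 0.0113
grip_force: 15.0
```

The force is rising with no motion, so the door is at its stop. I'll unload, release and lift clear.

apply_moves --pt "0 0 0 0 1.5 0 -1" --pt "0 0 0 0 3 0 -1" --pt "0 0 0 0 3 0 -1" --pt "0 0 0 0 3 0 0.5" --pt "0 0 0 0 3 0 0.5" --pt "0 0 0 0 3 0 0.5" --pt "0 0 0 0 3 0 0.5" --pt "0 0 0 0 3 0 0.5" --pt "0 0 0 0 3 0 0.5" --pt "0 0 0 0 3 0 0.5"

```text
time: 6.65
ee_pos: [0.5151, 0.0065, 0.0785]
eef_rot: [0.022, 1.0, 0.0, 0.0]
ft_force: [0.3, 0.2, -0.3]
width: 0.0502
grip_force: 0.0
```

apply_moves --pt "0 0 0 0 0 -10 0.5" --pt "0 0 0 0 0 -30 0.5" --pt "0 0 0 0 0 -55 0.5" --pt "0 0 0 0 0 -80 0.5" --pt "0 0 0 0 0 -105 0.5" --pt "0 0 0 0 0 -130 0.5" --pt "0 0 0 0 0 -145 0.5" --pt "0 0 0 0 0 -150 0.5" --pt "0 0 0 0 0 -150 0.5" --pt "0 0 0 0 0 -150 0.5"

```text
time: 7.48
ee_pos: [0.5147, 0.0065, 0.228]
eef_rot: [0.022, 1.0, 0.0, -0.0]
ft_force: [-0.3, 0.2, -0.7]
width: 0.0656
grip_force: 0.0
```

Run:
```python
from h import *
snap('wrist','w2.png'); c=snap('side','s2.png'); s=r.read_state(); print(s['time'],s['ee_pos'],s['width'],s['ft_force'])
```

```text
7.5833 [0.51436532 0.00651105 0.22726592] 0.06526864533192495 [-0.20405574  0.10461163 -0.69257191]
```

View pics/w2.png

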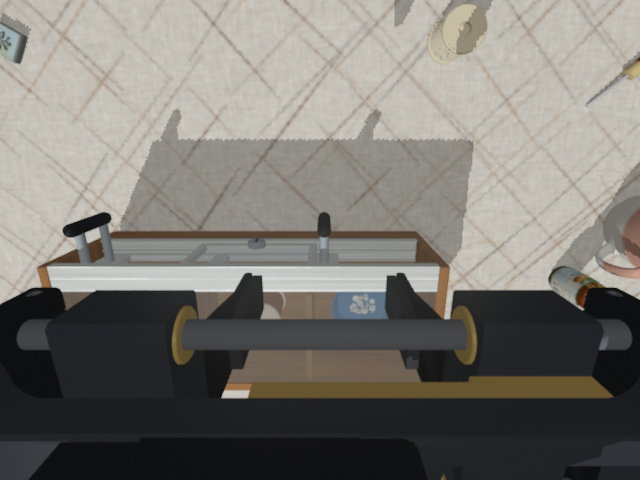

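The wrist view shows the left bar (323,225) moved inward to its stop, at about y = 0.069 m in the case frame. The left end is open with the dish (360,305) still inside, and the gripper is clear.

```bash
python3 -c "
from bench import r
print(r.close_job())"
```

```text
the job is handed in; nothing more can be done
None
```

The blue dish of snaps was at the left end; I slid that door behind the middle door to its stop, let go, lifted clear without touching the right door, and handed the job in.

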